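# Thread the aligning bar through both shaft bushings and hold it for tacking

### The job

The two shaft bushings of the exhaust valve body in the welding fixture are about to be tacked in line: take the orange-handled aligning bar off its V-rest and thread it through one bushing, across the inside of the tube and through the other. Go in until the whole tapered nose stands clear out of the far bushing, but keep the handle about a finger's width short of the near bushing so that the torch can get at it. Finish while still holding the bar there, motionless, level and in line, without leaning it hard on the bushings, and leave the hammer, the wire brush and the tube offcut alone.

Things in the scene. Friction and masses are not known exactly. Their poses are not given: they have to be found in the camera images.
- valve_mid (a point): Middle of the bushing axis, inside the upright steel tube (the valve body, outside diameter 76 mm, wall 2.5 mm, open top 25 mm above this point). 100 mm above the bench. y axis: level, along the common axis of the two bushings; z up. Each bushing reaches from 30 mm (inside the tube) to 48 mm (outer end) from here along y. The bar may go in from either side.
- bush_plus (a point): Centre of the outer end of the bushing on the +y side, on the axis, 48 mm from valve_mid; axes as there. Both bushings are equal, of light metal: 18 mm long, bore 14 mm, outside diameter 22 mm (a 28 mm flange against the tube), both ends of the bore countersunk to 18 mm.
- bush_minus (a point): The same for the bushing on the -y side: centre of its outer end, 48 mm from valve_mid.
- fixture: Grey and blue welding fixture with tube and bushings, fixed. Origin on the bench under valve_mid, axes as there. Base 205 x 110 x 12 mm. A blue post under each bushing, 28 mm wide, 40 to 48 mm out along y, cheeks up to 3 mm below the axis. -x of the tube a V-block 62 mm high, +x a toggle clamp 90 mm high reaching 180 mm out. Nothing of it lies beyond 55 mm out along y.
- bar_handle (a point): Middle of the aligning bar's handle, on the bar's axis. y axis: along the bar towards its nose. The handle is an orange cylinder, diameter 26 mm, 60 mm long (30 mm either way from here). At the start the bar lies level in its rest, axis 50 mm above the bench, nose pointing roughly to +y.
- bar_shoulder (a point): Centre of the handle's front end, 30 mm in front of bar_handle; axes as there. From here the straight round steel shank, diameter 12 mm, runs 145 mm to the tip.
- bar_nose (a point): Tip of the bar, 175 mm in front of bar_handle; axes as there. The nose is the last 12 mm, tapering from 12 to 4 mm in diameter.
- bar: The aligning bar, one loose rigid piece, 220 mm long (a 12 mm thick stub sticks out 15 mm behind the handle). Origin and axes as bar_handle. It weighs 0.24 to 0.39 kg and balances about 24 mm in front of its origin.
- rest: Fixed rest under the bar: steel foot 70 x 235 x 8 mm, two green uprights 8 mm thick, 36 mm wide, 60 mm high, with 90 degree V notches open upward; one carries the stub, the other the shank 110 mm in front of the handle's middle: the handle is free between them. Origin: middle of the foot, on the bench; y along the bar. It stands on the +y or -y side of the fixture, the tray on the other.
- tray: Fixed blue plastic tray of spare bushings and pins, 140 x 200 x 35 mm; not to be used. Origin at the middle of its underside.
- hammer: Ball-peen hammer lying on the bench beyond the fixture, 266 mm long, 34 mm high; leave it alone. Origin on the bench near its middle; x axis towards its head.
- brush: Wire brush lying on the bench beyond the fixture, 240 mm long, 34 mm high, bristles up; leave it alone. Origin on the bench at its middle.
- offcut: Steel tube offcut standing on the bench beyond the fixture, 76 mm in diameter, 50 mm high; leave it alone. Origin at the centre of its underside.
There are look-alikes about, which are no part of the job. What is shaped like the bar but turquoise or yellow is not meant.

How it is judged:
By the outcome, as a careful person would: the job done as asked, in the order asked, and still so for the second after the job is handed in, while the arm keeps its last pose, push and grip.
It also fails if it takes over 51 s, if anything falls off the work surface, if the arm or the gripper's body presses on something with over 40 N, if the wrist force passes 120 N, or if a joint passes its speed limit or range.

### The arm

A 6-joint arm with a two-finger parallel gripper is mounted at the origin on the work surface. World frame = base frame: x ahead of the robot, y to its left, z up, the work surface at z = 0. Lengths are in mm, angles in rad, forces in N, time in s.
With the tool pointing down it reaches from about 350 to 875 mm from the base axis. Payload 4.2 kg.
Tool frame: the origin (TCP) lies midway between the tips of the shut fingers; the grasp point (between the pads) lies 19 mm behind it; z points along the fingers, y is the direction in which the jaws open and shut (so a half turn about z gives the same grasp; the last joint's range is limited). The gripper opens to 87 mm and grips with 3 to 60 N. Pads are 19 mm wide; open, the fingers measure 117 mm over their backs; the gripper's body (75 mm by 190 mm) begins 51 mm behind the grasp point.
Start: joints at [-0.955, 0.385, 0.008, 0, -1.194, -0.259], TCP at [218.313, -585.61, 222.55] pointing down, gripper open.
Joint ranges: [-3.14, 3.14], [-1.21, 2.06], [-1.07, 1.41], [-3.16, 2.05], [-2.99, -0.16], [-3.1, 3.1]. Speed limits (rad/s): [2.79, 2.79, 3.14, 3.14, 3.14, 3.14].

### API

Orientations are given as a 3x3 rotation matrix whose columns are the frame's x, y, z axes.
In Python, from bench import arm gives the robot as it stands.
- The arm moves only by the shell command python3 -m inch 'ROWS' [OPENING]. ROWS is JSON, a list of rows, each a list of 6 numbers: the shift along the tool's x, y, z in m, then the turn, a rotation vector about the tool's x, y, z in rad. A call has 1 to 20 rows; each row shifts and turns the commanded pose from where the row before left it, along the tool's axes as they then stand; what a row does not reach is not made up. A row lasts 1/8 s, in which the tool goes at most 62.5 mm and 10.7 degrees, less where a joint would pass 70% of its speed; a pose out of reach is approached as far as the arm can. A call is refused whole if a number of a shift passes 0.0625 or a number of a turn 0.188, either way. A call with a gripper value outside its range is refused whole. OPENING is the opening, from 0 (shut) to 1 (fully open), set as the call begins (- or left out, the last holds). The fingers move at their own pace and stop on an object; the grip force is fixed at half the most. Time passes only in rows, so rows that do not move let the fingers close. It gives the time, the measured TCP pose, the force and the opening at its end, in the units of the state.
- arm.observe(): the state, without advancing time (a new reading comes with each control period).
- arm.camera(name): name is "scene" or "top"; returns (picture, depth): 384x512x3 uint8, red, green, blue; 384x512 float32, mm along the optical axis (not along the pixel's ray), 0 where there is no reading.
- arm.get_calibration(name): a dict with "vfov" (degrees; the focal length in pixels is half the picture's height over the tangent of half this angle, whatever the lens; pixels are square), "cx", "cy" (the principal point, pixels), "world_from_camera" (4x4, takes a point from camera to world coordinates). Camera axes: x right, y down, z forward; pixel columns grow to the right and rows downward; lengths in mm; the calibration is good to about 2 mm. A picture is of the moment at which its call begins. get_calibration takes no time and is no camera call.
- arm.close_job(): hands the job in, once; it reports no verdict.
Trained networks look in the newest picture that a camera, given by its name, has taken for a name from the list of things; names that differ only in an ending like _2 or _b are one class to them, and where a whole thing is asked for, a point or a joint stands for the part that bears it (a point fixed in the world has none). Each returns a list of dicts, best first, with "conf" (0 to 1); they miss things now and then, are a little off and sometimes report something else, mostly with a low value. They report only what shows in the picture. A call takes as long as a camera call. They do not tell look-alikes from the thing itself.
- arm.look_for(name, camera): "xyz" ([x, y, z] in mm, in the coordinates of the camera as it stood for that picture, good to about 4 mm: the middle of the surface that is visible of it).
- arm.outline_of(name, camera): "region" (384x512 bool, what is visible of it).
- arm.tip_of(name, camera): "xyz" ([x, y, z] in mm, in the coordinates of the camera as it stood for that picture, good to about 4 mm: a listed point, or the origin of a listed thing).
The state is a dict: "time_s": time; "joint_positions": joint angles; "joint_vel": joint speeds; "tau": joint torques, N m; "tcp_pos": TCP position; "tool_rot": TCP orientation; "contact_force": force on the tool from outside, world axes, zero at the start; "moment": the same for the moment, N m; "width": finger opening in mm.
Only numpy, scipy, OpenCV 4.12 (cv2) and the standard library are available. Lean on these libraries where they do the work, as an engineer would, in place of code of your own. Each camera call takes 0.05 s, during which the arm holds its last target. There are 200 camera calls.

## Working session

There is one attempt and no reset: what is moved stays moved. The work goes in short steps, Python scripts to look and compute and a shell command to move; the robot and the scene stay as the last step left them, time stands still between calls to the robot, and variables do not carry over. Pictures are saved under pics/ and viewed, about 8 in all and at most 12, crops included, and the job is handed in when it is done.

```bash
mkdir -p pics; ls; cat > h.py <<'E'
import numpy as np, cv2
from bench import arm
def save(n,f):
    im,d=arm.camera(n); cv2.imwrite(f,im[:,:,::-1]); np.save(f.replace('.png','.npy'),d); return im,d
def w(n,p):
    T=np.array(arm.get_calibration(n)["world_from_camera"]); return (T@np.append(p,1))[:3]
def px(n,P):
    c=arm.get_calibration(n);T=np.linalg.inv(np.array(c["world_from_camera"]));p=(T@np.append(P,1))[:3]
    f=192/np.tan(np.radians(c["vfov"])/2); return np.array([c["cx"]+f*p[0]/p[2],c["cy"]+f*p[1]/p[2]])
E
python3 - <<'E'
from h import *
np.set_printoptions(precision=1,suppress=True)
ims=[]
for n in("scene","top"):
    im,d=save(n,f'pics/{n}0.png'); 
    c=arm.get_calibration(n);print(n,c)
    for t in("valve_mid","bush_plus","bush_minus","bar_handle","bar_shoulder","bar_nose","rest","fixture","tray"):
        for r in arm.tip_of(t,n)[:3]: P=w(n,np.array(r["xyz"]));print(n,t,round(r["conf"],2),P,px(n,P))
s=arm.observe();print(s)
E
```

```text
pics
scene {'vfov': 43.782306860078585, 'cx': 254.60875712673342, 'cy': 190.42716109471442, 'world_from_camera': array([[   0.7,    0.5,   -0.5, 1285.3],
       [   0.7,   -0.5,    0.6, -760.7],
       [   0. ,   -0.8,   -0.7, 1082.9],
       [   0. ,    0. ,    0. ,    1. ]])}
scene valve_mid 0.82 [537.8 -27.3 102.2] [238.1 210.2]
scene bush_plus 0.56 [540.2 -72.  103.7] [228.  217.7]
scene bush_minus 0.91 [539.5 -73.9 101.3] [227.3 218.5]
scene bar_handle 0.62 [538.5 -23.5   1.2] [239.5 233.2]
scene bar_handle 0.61 [526.3 241.5  53. ] [291.9 180.2]
scene bar_handle 0.6 [252.9 495.5  15.8] [280.  128.5]
scene bar_shoulder 0.83 [529.8 272.6  51.9] [298.5 176.8]
scene bar_shoulder 0.75 [591.1 543.8  12.1] [356.8 159.4]
scene bar_shoulder 0.49 [344.7 190.6  15.4] [243.2 172.3]
scene bar_nose 0.7 [570.5 407.8  47.9] [331.6 165.4]
scene bar_nose 0.68 [411.2 423.7  13.2] [299.  152.8]
scene bar_nose 0.67 [538.8  18.5 103.4] [249.  202.7]
scene rest 0.59 [539.6 301.5   3.1] [304.9 185. ]
scene fixture 0.79 [539.2 -25.5  -0.1] [239.2 233.9]
scene tray 0.19 [794.    3.4   1.2] [308.7 272.6]

[... 744 characters left out ...]
 [130.2 281.4]
top bar_nose 0.9 [489.4 654.1  10.6] [ 78.3 217.4]
top bar_nose 0.74 [293.3 319.5   9.2] [180.1 275.2]
top bar_nose 0.73 [571.3 409.2  50.1] [149.5 189.5]
top fixture 0.89 [536.2 -32.3  -5.7] [285.7 198.9]
top tray 0.97 [ 502.2 -294.1    1.4] [365.2 207.1]
{'time_s': 1.0, 'joint_positions': array([-1. ,  0.4,  0. ,  0. , -1.2, -0.3]), 'joint_vel': array([0., 0., 0., 0., 0., 0.]), 'tau': array([  0. , -39. ,  18.8,   4.2,   0. ,  -0. ]), 'tcp_pos': array([ 218.3, -585.6,  222.6]), 'tool_rot': array([[-0.9, -0.3,  0. ],
       [-0.3,  0.9, -0. ],
       [-0. , -0. , -1. ]]), 'contact_force': array([-0.5,  0.2, -0.3]), 'moment': array([-0.,  0.,  0.]), 'width': 87.08419029698936}
```

```bash
python3 -c "
import cv2,numpy as np
a=cv2.imread('pics/scene0.png');b=cv2.imread('pics/top0.png')
cv2.imwrite('pics/both.png',cv2.resize(np.hstack([a,b]),(800,300),interpolation=cv2.INTER_AREA))"
```

```text
(no output)
```

View pics/both.png

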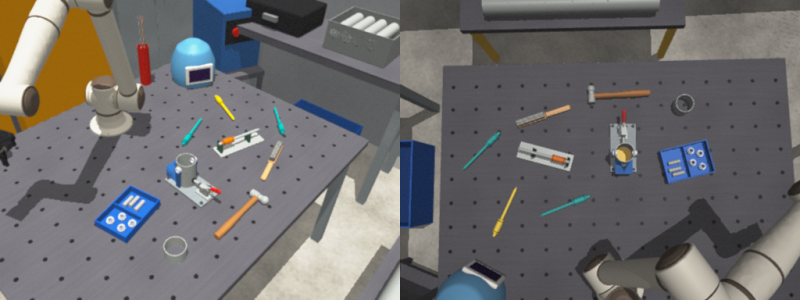

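The overview (scene on the left, top on the right) shows four bar-shaped things. The orange-handled one in the V-rest is at top pixel ≈(340+,200), i.e. (360,203) in the native picture. Two turquoise ones lie at ≈(165,190) and ≈(210,262), and a yellow one at ≈(135,270). Only the orange one in the rest fits, and its nose points to +y. The fixture is on its −y side and the tray beyond that. Next I'll enlarge it to confirm and measure it more closely.

```bash
python3 - <<'E'
from h import *
np.set_printoptions(precision=1,suppress=True)
acc={}
for k in range(3):
  for n in("scene","top"):
    im,d=save(n,f'pics/{n}1.png')
    for t,g in(("valve_mid",(538,-28)),("bush_plus",(540,19)),("bush_minus",(538,-75)),("bar_handle",(527,241)),("bar_shoulder",(532,272)),("bar_nose",(571,408))):
        for r in arm.tip_of(t,n):
            P=w(n,np.array(r["xyz"]))
            if np.hypot(*(P[:2]-g))<25: acc.setdefault((t,n),[]).append(P)
for k in sorted(acc): print(k,len(acc[k]),np.mean(acc[k],0),np.std(acc[k],0))
# orange handle + cloud
for n in("scene","top"):
    im=cv2.imread(f'pics/{n}1.png');d=np.load(f'pics/{n}1.npy');c=arm.get_calibration(n);f=192/np.tan(np.radians(c["vfov"])/2)
    v,u=np.mgrid[:384,:512];X=np.stack([(u-c["cx"])/f*d,(v-c["cy"])/f*d,d],-1)
    W=X@np.array(c["world_from_camera"])[:3,:3].T+np.array(c["world_from_camera"])[:3,3]
    np.save(f'pics/{n}W.npy',W)
    h=cv2.cvtColor(im,cv2.COLOR_BGR2HSV)
    m=(h[...,0]>4)&(h[...,0]<18)&(h[...,1]>180)&(W[...,2]>30)&(abs(W[...,0]-527)<40)&(abs(W[...,1]-241)<60)
    print(n,'orange',m.sum(),W[m].mean(0),W[m].min(0),W[m].max(0), u[m].mean(),v[m].mean())
a=cv2.imread('pics/scene1.png')[140:260,190:350];b=cv2.imread('pics/top1.png')[150:250,130:330]
a=cv2.resize(a,(400,300),interpolation=cv2.INTER_CUBIC);b=cv2.resize(b,(400,200),interpolation=cv2.INTER_CUBIC)
o=np.zeros((600,800,3),np.uint8);o[:300,:400]=a;b=cv2.resize(cv2.imread('pics/top1.png')[150:250,120:320],(600,300),interpolation=cv2.INTER_CUBIC);o[300:,:600]=b
cv2.imwrite('pics/crop1.png',o);print(arm.observe()["time_s"])
E
```

```text
('bar_handle', 'scene') 3 [524.5 239.3  52.8] [1.3 0.8 0.8]
('bar_handle', 'top') 3 [523.3 238.2  48.8] [0.9 0.3 0.4]
('bar_nose', 'scene') 3 [570.6 409.4  47.8] [0.8 0.2 1.6]
('bar_nose', 'top') 3 [568.6 409.1  49.9] [0.7 1.4 2.1]
('bar_shoulder', 'scene') 2 [528.8 269.6  52.3] [0.8 0.2 0.4]
('bar_shoulder', 'top') 3 [531.6 268.4  50. ] [1.4 0.3 1.2]
('bush_minus', 'scene') 3 [539.6 -75.5  99.8] [0.1 1.4 0.6]
('bush_minus', 'top') 3 [538.3 -77.2  97.5] [1.1 0.6 0.2]
('bush_plus', 'scene') 2 [540.9  19.5 101.5] [0.6 1.2 0.6]
('bush_plus', 'top') 3 [538.4  18.5 101.9] [0.1 1.5 1.7]
('valve_mid', 'scene') 3 [539.2 -28.4 101.6] [0.3 2.7 1.8]
('valve_mid', 'top') 3 [536.  -31.6 101.5] [0.4 1.  2. ]
scene orange 63 [527.9 235.2  59.2] [508.2 211.5  49.4] [539.1 264.1  68.3] 291.1746031746032 179.87301587301587
top orange 61 [520.9 236.3  61.9] [509.4 210.6  56.4] [533.  264.1  70.4] 202.81967213114754 203.55737704918033
3.1
```

View pics/crop1.png

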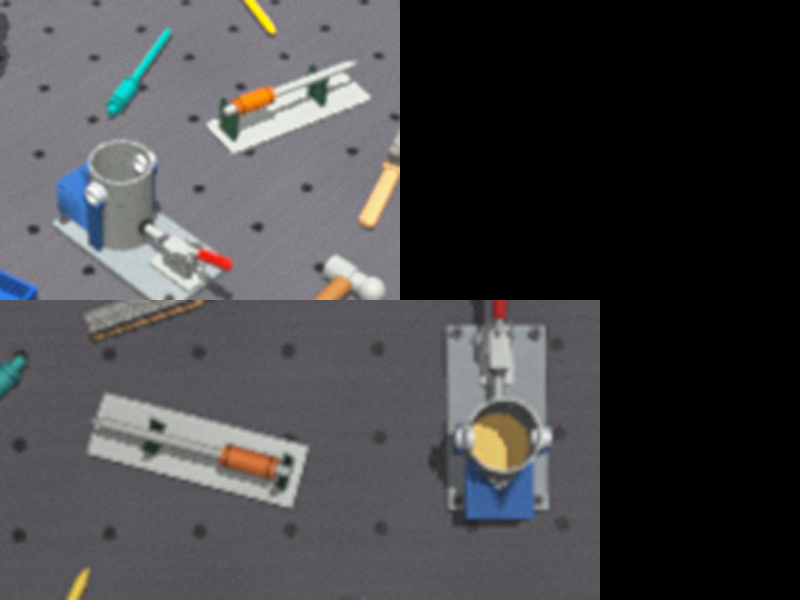

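The crop confirms it: orange handle on the V-rest, steel shank, nose towards +y. The fixture's bushing axis lies along world y. Plan: grasp the handle near its front, lift, carry it over to the −y side, and go in towards +y.

```bash
cat >> h.py <<'E'
def rel(P,xang,pitch=0):
    s=arm.observe();R=np.array(s["tool_rot"]);a=np.radians(xang)
    x=np.array([np.cos(a)*np.cos(np.radians(pitch)),np.sin(a)*np.cos(np.radians(pitch)),np.sin(np.radians(pitch))]);y=np.cross([0,0,-1],x);y/=np.linalg.norm(y)
    Q=np.stack([x,y,np.cross(x,y)],1)
    D=np.array(P)-s["tcp_pos"]
    print("rotvec tool",cv2.Rodrigues(R.T@Q)[0].ravel().round(4),"shift now",(R.T@D).round(2),"shift after turn",(Q.T@D).round(2))
E
python3 -c "
from h import *
rel([528.4,255,120],-105)"
```

```text
rotvec tool [ 1.000e-04  0.000e+00 -9.522e-01] shift now [-584.17  679.33  102.58] shift after turn [-892.21  -81.97  102.54]
```

```bash
python3 -m inch '[[0,0,0,0,0,-0.1587],[0,0,0,0,0,-0.1587],[0,0,0,0,0,-0.1587],[0,0,0,0,0,-0.1587],[0,0,0,0,0,-0.1587],[0,0,0,0,0,-0.1587],[-0.06,-0.005,0,0,0,0],[-0.06,-0.005,0,0,0,0],[-0.06,-0.005,0,0,0,0],[-0.06,-0.005,0,0,0,0],[-0.06,-0.005,0,0,0,0],[-0.06,-0.005,0,0,0,0],[-0.06,-0.005,0,0,0,0],[-0.06,-0.005,0,0,0,0],[-0.06,-0.005,0,0,0,0],[-0.06,-0.005,0,0,0,0],[-0.06,-0.005,0,0,0,0],[-0.06,-0.005,0,0,0,0],[-0.06,-0.005,0,0,0,0],[-0.06,-0.005,0,0,0,0]]' 1
python3 -c "
from h import *
rel([528.4,255,110],-105);print(arm.observe()['joint_positions'])"
```

```text
time_s: 5.6
tcp_pos: [503.8, 209.7, 222.9]
tool_rot: [[-0.258, -0.966, 0.001], [-0.966, 0.258, 0.0], [-0.0, -0.001, -1.0]]
contact_force: [0.8, 0.2, -0.3]
width: 86.7
rotvec tool [-0.0006  0.0004  0.0006] shift now [-50.05 -12.03 112.91] shift after turn [-50.11 -12.07 112.88]
[ 6.91840177e-01  2.49401584e-01 -1.88140509e-01  2.93696093e-04
 -1.13253417e+00 -9.53121695e-01]
```

```bash
python3 -m inch '[[-0.05,-0.012,0.03,0,0,0],[0,0,0.045,0,0,0],[0,0,0.038,0,0,0],[0,0,0,0,0,0],[0,0,0,0,0,0]]' 1
python3 - <<'E'
from h import *
np.set_printoptions(precision=1,suppress=True)
rel([528.4,255,31],-105)
im,d=save("scene",'pics/s2.png');
for t in("bar_handle","bar_shoulder","bar_nose"):
    for r in arm.tip_of(t,"scene")[:4]:
        P=w("scene",np.array(r["xyz"]))
        if abs(P[0]-550)<40 and 200<P[1]<430: print(t,P)
E
```

```text
time_s: 6.22
tcp_pos: [529.0, 253.4, 111.3]
tool_rot: [[-0.258, -0.966, 0.003], [-0.966, 0.258, 0.001], [-0.002, -0.002, -1.0]]
contact_force: [-0.2, 0.6, -0.8]
width: 87.2
rotvec tool [-0.  0.  0.] shift now [-1.2  1.2 80.3] shift after turn [-1.4  1.  80.3]
bar_handle [523.  237.6  53.5]
bar_shoulder [531.4 268.7  52.1]
bar_nose [571.1 407.9  47.6]
```

```bash
python3 -m inch '[[-0.001,0.001,0.03,0,0,0],[0,0,0.03,0,0,0],[0,0,0.02,0,0,0],[0,0,0,0,0,0],[0,0,0,0,0,0]]' 1 && python3 -m inch '[[0,0,0,0,0,0],[0,0,0,0,0,0],[0,0,0,0,0,0],[0,0,0,0,0,0],[0,0,0,0,0,0],[0,0,0,0,0,0]]' 0
```

```text
time_s: 7.05
tcp_pos: [528.1, 254.7, 31.0]
tool_rot: [[-0.259, -0.966, 0.002], [-0.966, 0.259, 0.001], [-0.002, -0.002, -1.0]]
contact_force: [0.8, -0.4, 0.6]
width: 86.8
time_s: 7.8
tcp_pos: [527.2, 254.1, 29.5]
tool_rot: [[-0.259, -0.966, -0.0], [-0.966, 0.259, -0.0], [0.0, 0.0, -1.0]]
contact_force: [-0.9, -0.8, -0.2]
width: 35.0
```

```bash
python3 -m inch '[[0,0,0,0,0,0],[0,0,0,0,0,0],[0,0,0,0,0,0],[0,0,0,0,0,0]]' 0 && python3 -m inch '[[0,0,-0.02,0,0,0],[0,0,-0.03,0,0,0],[0,0,-0.05,0,0,0],[0,0,-0.05,0,0,0],[0,0,0,0,0,0],[0,0,0,0,0,0]]'; python3 -c "
from h import *
im,d=save('scene','pics/s3.png');im2,d=save('top','pics/t3.png')
o=np.hstack([cv2.resize(im[120:240,220:380],(400,300)),cv2.resize(im2[150:250,110:243],(400,300))]);cv2.imwrite('pics/c3.png',o[:,:,::-1])
np.set_printoptions(precision=1,suppress=True)
for n in('scene','top'):
  for t in('bar_handle','bar_shoulder','bar_nose'):
    for r in arm.tip_of(t,n):
        P=w(n,np.array(r['xyz']))
        if P[2]>80 and P[1]>150: print(n,t,P,r['conf'])
print(arm.observe())
"
```

```text
time_s: 8.3
tcp_pos: [526.2, 254.1, 29.4]
tool_rot: [[-0.259, -0.966, -0.002], [-0.966, 0.259, -0.0], [0.001, 0.001, -1.0]]
contact_force: [-5.4, 2.8, 1.4]
width: 25.2
time_s: 9.05
tcp_pos: [526.1, 253.2, 177.9]
tool_rot: [[-0.26, -0.966, -0.003], [-0.966, 0.26, -0.001], [0.002, 0.003, -1.0]]
contact_force: [0.4, 0.7, -3.6]
width: 25.1
scene bar_handle [523.6 240.7 199.3] 0.66
scene bar_shoulder [529.6 267.1 201.9] 0.47
scene bar_nose [568.9 406.6 196.6] 0.61
top bar_handle [523.3 235.8 195.2] 0.43
top bar_shoulder [521.5 241.7 197. ] 0.68
{'time_s': 9.45, 'joint_positions': array([ 0.7,  0.4, -0.2, -0. , -1.1, -1. ]), 'joint_vel': array([ 0., -0.,  0., -0., -0.,  0.]), 'tau': array([ -0. , -38.2,  18.9,   4.4,  -0. ,  -0. ]), 'tcp_pos': array([527. , 254. , 178.8]), 'tool_rot': array([[-0.3, -1. , -0. ],
       [-1. ,  0.3, -0. ],
       [ 0. ,  0. , -1. ]]), 'contact_force': array([ 0.6, -0.1, -3.7]), 'moment': array([0. , 0.1, 0. ]), 'width': 25.096830199829636}
```

View pics/c3.png

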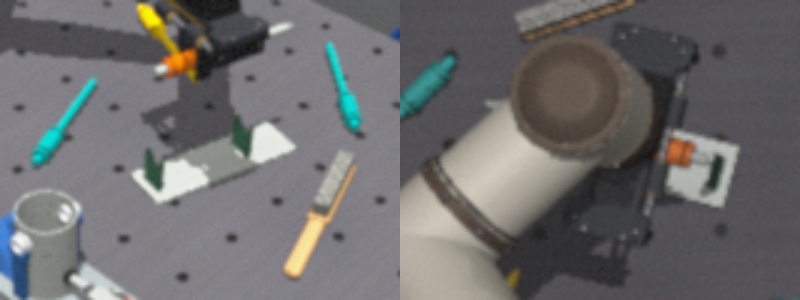

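Bar held level (≈0.38 kg); the picture shows it in the gripper and the rest empty. Now over to the −y side.

```bash
python3 -c "
from h import *
rel([538.8,-256,178],-90.4)"
```

```text
rotvec tool [ 0.0009 -0.001  -0.2548] shift now [ 489.53 -143.38    1.23] shift after turn [509.87 -15.35   0.8 ]
```

```bash
python3 -m inch '[[0,0,0,0,0,-0.1274],[0,0,0,0,0,-0.1274],[0.03,0,0,0,0,0],[0.05,-0.002,0,0,0,0],[0.05,-0.002,0,0,0,0],[0.05,-0.002,0,0,0,0],[0.05,-0.002,0,0,0,0],[0.05,-0.002,0,0,0,0],[0.05,-0.002,0,0,0,0],[0.05,-0.002,0,0,0,0],[0.05,-0.001,0,0,0,0],[0.05,0,0,0,0,0],[0.03,0,0,0,0,0],[0,0,0,0,0,0],[0,0,0,0,0,0],[0,0,0,0,0,0]]'; python3 -c "
from h import *
rel([538.8,-256,80.5],-90.4)"
```

```text
time_s: 11.45
tcp_pos: [538.7, -255.0, 179.6]
tool_rot: [[-0.006, -1.0, 0.0], [-1.0, 0.006, 0.0], [-0.0, -0.0, -1.0]]
contact_force: [-0.3, 0.4, -3.3]
width: 24.7
rotvec tool [-0.0001  0.0001  0.0014] shift now [ 9.700e-01 -6.000e-02  9.913e+01] shift after turn [ 9.500e-01 -7.000e-02  9.913e+01]
```

Lower to the axis height, with the tip ~20 mm short of the bushing, and look.

```bash
python3 -m inch '[[0.001,0,0.04,0,0,0],[0,0,0.04,0,0,0],[0,0,0.019,0,0,0],[0,0,0,0,0,0],[0,0,0,0,0,0],[0,0,0,0,0,0]]'; cat > look.py <<'E'
from h import *
import sys
np.set_printoptions(precision=1,suppress=True)
k=sys.argv[1];acc={};I={}
for j in range(3):
  for n in('scene','top'):
    I[n],d=save(n,f'pics/{n}_{k}.png')
    for t in('bar_handle','bar_shoulder','bar_nose','bush_minus','bush_plus'):
      for r in arm.tip_of(t,n):
        P=w(n,np.array(r['xyz']))
        if abs(P[2]-100)<15 and abs(P[0]-539)<20: acc.setdefault((t,n),[]).append(P)
for q in sorted(acc): print(q,len(acc[q]),np.median(acc[q],0),np.array(acc[q])[:,1])
s=arm.observe();print(s['time_s'],s['tcp_pos'],s['contact_force'],s['moment'])
o=np.hstack([cv2.resize(I['scene'][180:270,160:280],(400,300),interpolation=3),cv2.resize(I['top'][150:240,262:382],(400,300),interpolation=3)]);cv2.imwrite(f'pics/c_{k}.png',o[:,:,::-1])
E
python3 look.py 4
```

```text
time_s: 12.2
tcp_pos: [539.7, -257.0, 82.1]
tool_rot: [[-0.006, -1.0, 0.003], [-1.0, 0.006, -0.001], [0.001, -0.003, -1.0]]
contact_force: [0.2, -0.5, -3.1]
width: 25.2
('bar_handle', 'scene') 4 [ 538.5 -273.2  102.8] [-271.6 -274.7 -273.4 -273. ]
('bar_handle', 'top') 3 [ 539.6 -272.7  102.7] [-273.7 -272.7 -272.2]
('bar_nose', 'scene') 5 [541.7 -96.6 100. ] [ -96.6  -74.4  -94.1 -241.7  -96.9]
('bar_shoulder', 'scene') 6 [ 539.4 -241.6  104.2] [-242.8 -270.5 -240.1 -268.6 -240.5  -75.1]
('bar_shoulder', 'top') 3 [ 539.3 -242.3   99.4] [-242.3 -240.1 -242.4]
('bush_minus', 'scene') 3 [538.7 -75.9 100.6] [-75.9 -76.9 -75.8]
('bush_minus', 'top') 3 [536.7 -77.3 101.2] [-81.1 -77.3 -75.8]
('bush_plus', 'scene') 4 [540.9  20.4 104.1] [ 21.4  19.5 -27.9  22.8]
('bush_plus', 'top') 3 [539.2  20.7 104.3] [18.7 23.  20.7]
14.0 [ 538.6 -257.    80.5] [-0.7 -0.  -4.5] [-0.  0.  0.]
```

View pics/c_4.png

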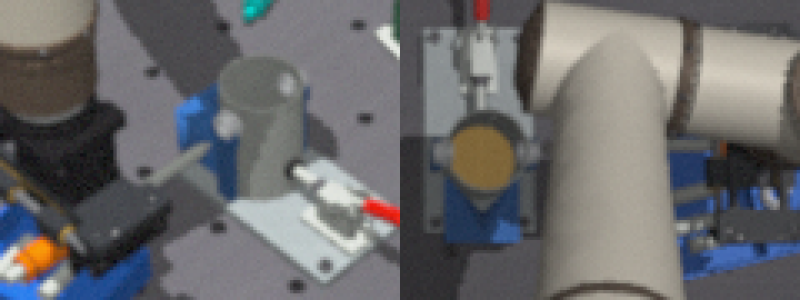

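The picture shows the nose (scene crop ≈(207,145)) lined up with the near bushing (≈(228,126)); the networks agree within ~2 mm. Feeding gently.

```bash
python3 -m inch '[[-0.006,0,0,0,0,0],[-0.006,0,0,0,0,0],[-0.006,0,0,0,0,0],[-0.004,0,0,0,0,0],[-0.004,0,0,0,0,0],[-0.004,0,0,0,0,0],[0,0,0,0,0,0],[0,0,0,0,0,0]]'; python3 -c "
from bench import arm
print(arm.observe()['moment'])"
```

```text
time_s: 15.0
tcp_pos: [538.2, -226.8, 80.3]
tool_rot: [[-0.007, -1.0, -0.001], [-1.0, 0.007, 0.0], [-0.0, 0.001, -1.0]]
contact_force: [-2.4, 0.6, -3.6]
width: 24.9
[0.129504   0.68517362 0.30854889]
```

```bash
python3 -m inch '[[0,0.0008,0,0,0,0],[-0.003,0,0,0,0,0],[-0.003,0,0,0,0,0],[-0.003,0,0,0,0,0],[-0.003,0,0,0,0,0],[0,0,0,0,0,0],[0,0,0,0,0,0]]'; python3 -c "
from bench import arm
print(arm.observe()['moment'])"
```

```text
time_s: 15.88
tcp_pos: [537.7, -214.5, 80.3]
tool_rot: [[-0.007, -1.0, -0.001], [-1.0, 0.007, 0.001], [-0.001, 0.001, -1.0]]
contact_force: [-3.2, 0.7, -4.3]
width: 24.6
[0.23257115 1.18786982 0.56117826]
```

```bash
python3 -m inch '[[0,0.001,0,0,0,0],[0,0.0005,0,0,0,0],[0,0,0,0,0,0],[0,0,0,0,0,0],[0,0,0,0,0,0]]'; python3 -c "
from bench import arm
s=arm.observe();print(s['moment'],s['contact_force'])"
```

```text
time_s: 16.5
tcp_pos: [536.7, -215.0, 80.6]
tool_rot: [[-0.007, -1.0, 0.0], [-1.0, 0.007, -0.0], [0.0, -0.0, -1.0]]
contact_force: [-2.3, 0.7, -4.0]
width: 25.4
[0.41398827 0.77307328 0.40387659] [-2.26590734  0.74909769 -4.00721071]
```

```bash
python3 -m inch '[[0,0.001,0,0,0,0],[0,0.001,0,0,0,0],[0,0,0,0,0,0],[0,0,0,0,0,0],[0,0,0,0,0,0]]'; python3 -c "
from bench import arm
s=arm.observe();print(s['moment'],s['contact_force'])"; python3 look.py 5
```

```text
time_s: 17.12
tcp_pos: [535.0, -215.2, 80.7]
tool_rot: [[-0.007, -1.0, 0.001], [-1.0, 0.007, -0.0], [0.0, -0.001, -1.0]]
contact_force: [-1.2, -0.2, -4.0]
width: 24.9
[-0.09189571  0.24802932  0.03953654] [-1.18611373 -0.22024335 -3.9718318 ]
('bar_handle', 'scene') 3 [ 535.9 -229.6  102.3] [-229.7  -76.6 -229.6]
('bar_nose', 'scene') 2 [538.9 -53.1  98.2] [-51.7 -54.5]
('bar_shoulder', 'scene') 4 [ 535.1 -201.   101.6] [-201.6  -30.2 -204.  -200.4]
('bar_shoulder', 'top') 1 [ 535.2 -200.6  100.8] [-200.6]
('bush_minus', 'scene') 4 [539.6 -75.3 100.9] [ -76.  -232.   -74.6  -72.6]
('bush_minus', 'top') 5 [537.9 -75.2 100.5] [-77.5  21.6 -75.2  22.  -78. ]
('bush_plus', 'scene') 4 [539.5  17.4 103.3] [ 18.2 -29.3  16.5  23.4]
('bush_plus', 'top') 3 [538.6  19.3 103.7] [19.3 20.4 18.9]
18.925 [ 534.6 -215.    80.5] [-0.9 -0.2 -4. ] [-0.   0.1  0. ]
```

View pics/c_5.png

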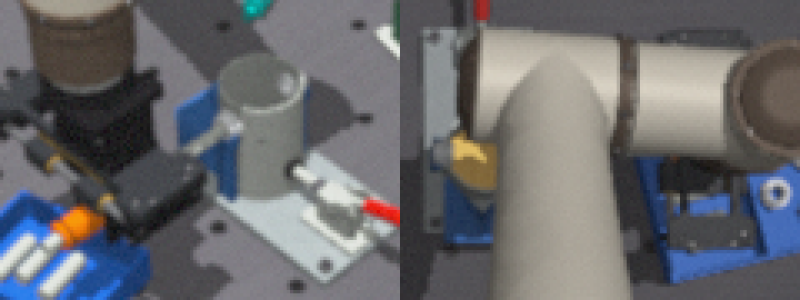

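Forces and views agree: the bar sits yawed ≈1.3° towards +x in the grip (shoulder x≈535, nose x≈539). I'll turn the tool back about the near bushing.

```bash
python3 -m inch '[[0,-0.001,0,0,0,-0.007],[0,-0.001,0,0,0,-0.007],[0,-0.001,0,0,0,-0.007],[0,0,0,0,0,0],[0,0,0,0,0,0],[0,0,0,0,0,0]]'; python3 -c "
from bench import arm
s=arm.observe();print(s['moment'],s['contact_force'])"; python3 -m inch '[[-0.004,0,0,0,0,0],[-0.004,0,0,0,0,0],[-0.004,0,0,0,0,0],[-0.004,0,0,0,0,0],[-0.004,0,0,0,0,0],[0,0,0,0,0,0],[0,0,0,0,0,0]]'; python3 -c "
from bench import arm
s=arm.observe();print(s['moment'],s['contact_force'])"
```

```text
time_s: 19.68
tcp_pos: [537.6, -215.0, 80.6]
tool_rot: [[0.014, -1.0, 0.0], [-1.0, -0.014, 0.0], [0.0, -0.0, -1.0]]
contact_force: [0.2, -0.1, -4.0]
width: 24.8
[-0.04961151  0.08768197  0.07466004] [ 0.18430339 -0.06155056 -3.99694938]
time_s: 20.55
tcp_pos: [537.3, -195.0, 80.6]
tool_rot: [[0.014, -1.0, 0.0], [-1.0, -0.014, -0.0], [0.0, -0.0, -1.0]]
contact_force: [-0.1, -0.3, -3.9]
width: 25.4
[-0.0188467   0.08792951 -0.02683522] [-0.13466863 -0.30336381 -3.90635826]
```

```bash
python3 -m inch '[[-0.005,-0.0001,0,0,0,0],[-0.005,-0.0001,0,0,0,0],[-0.005,-0.0001,0,0,0,0],[-0.005,-0.0001,0,0,0,0],[-0.005,-0.0001,0,0,0,0],[-0.005,-0.0001,0,0,0,0],[0,0,0,0,0,0],[0,0,0,0,0,0]]'; python3 -c "
from bench import arm
s=arm.observe();print(s['moment'],s['contact_force'])"; python3 look.py 6
```

```text
time_s: 21.55
tcp_pos: [537.4, -164.9, 80.5]
tool_rot: [[0.014, -1.0, -0.0], [-1.0, -0.014, 0.0], [-0.0, 0.0, -1.0]]
contact_force: [-0.4, -0.0, -4.1]
width: 25.2
[0.07708427 0.2259669  0.06092258] [-4.18838311e-01 -1.03738358e-03 -4.11305665e+00]
('bar_handle', 'scene') 4 [ 538.4 -179.7  103.8] [-180.9 -148.5 -179.5 -180. ]
('bar_nose', 'scene') 3 [537.9  -4.   98.1] [-7.1 -4.  -2.2]
('bar_nose', 'top') 1 [539.4  21.3 101.4] [21.3]
('bar_shoulder', 'scene') 4 [ 539.  -111.3  101.1] [ -75.3 -147.9 -147.4   -2. ]
('bush_minus', 'scene') 3 [540.3 -75.1  99.6] [-75.1 -76.  -74.2]
('bush_plus', 'scene') 4 [540.2  20.5 101.7] [  21.5 -150.5   24.1   19.6]
('bush_plus', 'top') 3 [539.1  20.6 101.5] [19.  21.4 20.6]
23.35 [ 537.5 -165.    80.6] [-0.5 -0.3 -3.4] [-0.1  0.2  0.1]
```

```bash
python3 -m inch '[[-0.003,0,0,0,0,0],[-0.003,0,0,0,0,0],[-0.003,0,0,0,0,0],[-0.003,0,0,0,0,0],[-0.003,0,0,0,0,0],[0,0,0,0,0,0],[0,0,0,0,0,0]]'; python3 -c "
from bench import arm
s=arm.observe();print(s['moment'],s['contact_force'])"
```

```text
time_s: 24.22
tcp_pos: [537.3, -149.9, 80.6]
tool_rot: [[0.014, -1.0, 0.0], [-1.0, -0.014, 0.0], [-0.0, -0.0, -1.0]]
contact_force: [-0.3, 0.8, -4.2]
width: 25.0
[ 0.06108311  0.21781107 -0.00066306] [-0.27272707  0.8027979  -4.23068629]
```

```bash
python3 -m inch '[[-0.003,0,0,0,0,0],[-0.003,0,0,0,0,0],[-0.003,0,0,0,0,0],[-0.003,0,0,0,0,0],[0,0,0,0,0,0],[0,0,0,0,0,0]]'; python3 -c "
from bench import arm
s=arm.observe();print(s['moment'],s['contact_force'])"
```

```text
time_s: 24.98
tcp_pos: [537.2, -137.9, 80.6]
tool_rot: [[0.014, -1.0, 0.0], [-1.0, -0.014, 0.0], [-0.0, -0.0, -1.0]]
contact_force: [0.7, -0.5, -4.4]
width: 25.2
[ 0.0328018   0.12938898 -0.00272565] [ 0.70787216 -0.48820846 -4.38502471]
```

```bash
python3 -m inch '[[-0.004,-0.0002,0,0,0,0],[-0.004,-0.0001,0,0,0,0],[-0.004,-0.0001,0,0,0,0],[-0.004,-0.0001,0,0,0,0],[-0.004,-0.0001,0,0,0,0],[-0.004,-0.0001,0,0,0,0],[0,0,0,0,0,0],[0,0,0,0,0,0]]'; python3 -c "
from bench import arm
s=arm.observe();print(s['moment'],s['contact_force'])"; python3 look.py 7
```

```text
time_s: 25.98
tcp_pos: [537.2, -113.8, 80.4]
tool_rot: [[0.014, -1.0, -0.001], [-1.0, -0.014, 0.0], [-0.0, 0.001, -1.0]]
contact_force: [0.1, 1.4, -4.3]
width: 24.9
[0.2167619  0.54120222 0.09172607] [ 0.0528094   1.37583543 -4.32736398]
('bar_handle', 'scene') 3 [ 539.2 -128.   105. ] [-125.7 -131.1 -128. ]
('bar_nose', 'scene') 3 [536.4  49.   96.7] [49.9 44.9 49. ]
('bar_shoulder', 'scene') 2 [537.8 -97.8 102.3] [-97.6 -97.9]
('bush_minus', 'scene') 3 [539.2 -75.3  99.7] [-75.2 -76.1 -75.3]
('bush_minus', 'top') 3 [535.6 -76.3  98.8] [-77.  -76.3 -75. ]
('bush_plus', 'scene') 4 [540.5  20.4 101. ] [ 20.9 -99.7  21.   19.9]
27.775 [ 537.3 -114.    80.5] [-2.2  1.4 -5.7] [0.3 0.8 0.1]
```

View pics/c_7.png

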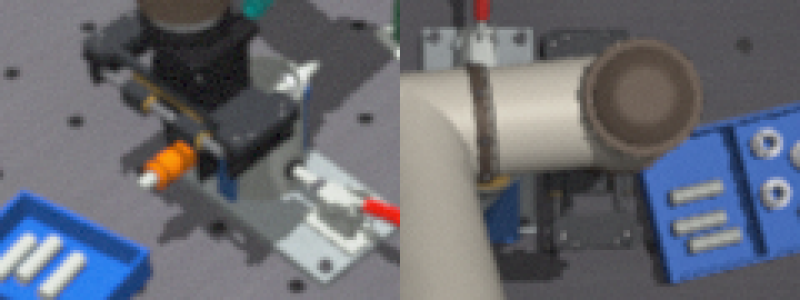

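Picture: the nose stands out beyond the tube at crop ≈(308,70) and the orange handle is behind the fingers, short of the near bushing (gap ≈22 mm). Feed 5 mm more and relax the small side load.

```bash
python3 -m inch '[[-0.0025,0,0,0,0,0],[-0.0025,0.0005,0.0004,0,0,0],[0,0,0,0,0,0],[0,0,0,0,0,0],[0,0,0,0,0,0],[0,0,0,0,0,0]]'; for i in 1 2 3; do python3 -m inch '[[0,0,0,0,0,0]]' >/dev/null; python3 -c "
from bench import arm
s=arm.observe();print(s['moment'].round(2),s['contact_force'].round(1),s['tcp_pos'].round(1))"; done
```

```text
time_s: 28.52
tcp_pos: [537.3, -108.8, 80.3]
tool_rot: [[0.014, -1.0, 0.001], [-1.0, -0.014, 0.0], [-0.0, -0.001, -1.0]]
contact_force: [-1.6, -0.2, -3.0]
width: 25.0
[0.18 0.37 0.05] [-0.3  0.3 -4.2] [ 537.3 -108.9   80.3]
[0.14 0.34 0.04] [-0.9  0.2 -4.5] [ 537.2 -108.9   80.3]
[ 0.11  0.25 -0.01] [-0.6  1.  -4. ] [ 537.2 -108.9   80.3]
```

```bash
python3 - <<'E'
from h import *
np.set_printoptions(precision=1,suppress=True)
acc={};F=[]
for j in range(6):
    I,d=save('scene','pics/s8.png')
    for t,y in(('bar_handle',-124),('bar_nose',51),('bush_minus',-76),('bush_plus',20)):
      for r in arm.tip_of(t,'scene'):
        P=w('scene',np.array(r['xyz']))
        if abs(P[2]-100)<15 and abs(P[1]-y)<9: acc.setdefault(t,[]).append(P)
    s=arm.observe();F.append(np.r_[s['contact_force'],s['moment']])
for q in acc: print(q,len(acc[q]),np.mean(acc[q],0),np.std(acc[q],0))
print(np.mean(F,0).round(2),s['time_s'],s['tcp_pos'],s['joint_vel'])
cv2.imwrite('pics/c8.png',cv2.resize(I[165:255,190:310],(800,600),interpolation=3)[:,:,::-1])
E
```

```text
bar_handle 6 [ 538.3 -125.   103. ] [1.4 1.1 0.9]
bush_minus 6 [539.3 -74.9 100.8] [0.8 1.1 0.6]
bush_plus 6 [540.   20.2 102.5] [1.4 1.2 1. ]
bar_nose 4 [537.5  51.8  97.9] [2.2 1.7 0.4]
[-0.1  0.6 -3.8 -0.   0.1 -0. ] 30.4 [ 536.9 -109.    80.2] [ 0. -0. -0.  0. -0.  0.]
```

View pics/c8.png

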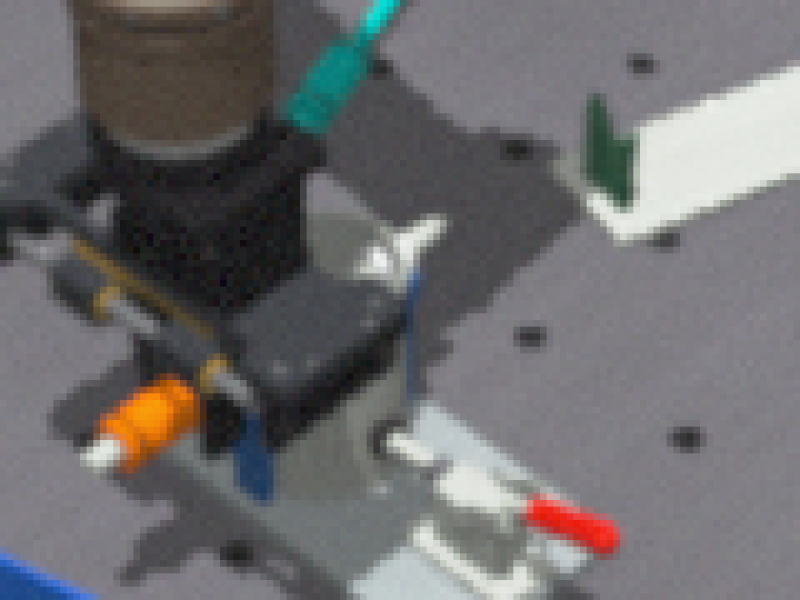

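The picture shows the nose standing out beyond the far bushing at crop ≈(430,230), with the handle (≈(150,425)) short of the near post. Contact forces are about zero, apart from the bar's weight. Handing in.

```bash
python3 -c "
from bench import arm
print(arm.close_job())"
```

```text
the job is handed in; nothing more can be done
None
```

I took the orange-handled bar off its V-rest and carried it over the fixture. It went in from the −y side through both bushings, and I handed the job in with the arm holding it still, at about 30 s of the 51 s allowed.

**Last checks**
- **Depth:** the tip is about 31 mm past the outer end of the far bushing, so the 12 mm taper is fully clear. The handle stops about 18 mm short of the near bushing.
- **Load:** the wrist force averages (−0.1, 0.6, −3.8) N with almost no moment. That is the bar's own weight, so it is hardly leaning on the bushings.
- **Motion:** the joints read zero speed.

**What disagreed**
- **Yaw in the grip:** the bar sat turned about 1.3° in the gripper. It pressed about 3 N sideways on the near bushing during entry, so I turned the tool back about 1.2°.
- **Level:** in the scene camera, the networks put the nose about 5 mm lower than the handle. They gave the same difference when the bar lay level in its rest, so I took it as camera bias.
- **In line:** the networks put the bar's nose and handle 1 to 2.5 mm to −x of the bushings. That is within their accuracy, and the light forces agree better with the bar running free in both bores.

The hammer, wire brush and offcut were never approached.

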